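# Slide a circuit board out to its line over the platform edge

## Task

Slide the green circuit board that lies flat on the slate-coloured raised platform out over the platform's far edge (the yellow-trimmed one, away from the robot), gold contacts first, until the white line across the board lies right over that edge and square with it, so that a test clip can go on the overhanging contacts. Push it gently with the fingertips only, without gripping or lifting it, keep its full width on the platform, and leave everything else where it is.

Things in the scene. Friction and masses are not known exactly. Their poses are not given: they have to be found in the camera images.
- board: green circuit board, 120 (x) x 140 (y) x 4 mm, about 0.18 kg, loose, flat on the platform up to 17 degrees out of square; origin: centre of its underside; x points to the gold contacts, z up. Terminal block 12 (x) x 120 (y) mm stands along the rear, flush with the rear edge, top 22 mm above the underside; two chips 6.5 mm above the underside
- board_line (a point): middle of the white line across the board (line 3 mm wide, parallel to the board's y, 40 mm behind the front edge), at the height of the board's underside; axes as the board's
- board_rear (a point): middle of the board's and terminal block's common rear face, 60 mm behind the board's origin, 11 mm above its underside; axes as the board's
- platform_edge (a point): middle of the platform's upper far edge, 50 mm above the bench; x points level and outwards, square to the edge, y along it, z up. The fixed platform is a slate-topped grey block 300 (x) x 500 (y) x 50 mm reaching 300 mm back from this edge and 250 mm to each side; yellow trim along this edge
- heat_sink: dull aluminium finned heat sink 60 x 50 x 32 mm, loose on the platform to the left of the board; origin at the centre of its underside; leave alone
- fuse_holder: squat orange round fuse holder, 40 mm diameter, 32 mm high, loose on the platform to the right of the board; origin at the centre of its underside; leave alone
- board_stand: black slotted nylon stand 120 x 100 mm holding three upright circuit boards, 99 mm high overall, on the bench at the right; origin at the centre of its underside; leave alone
- lifter: chrome tweezer-shaped component lifter, 140 mm long, 8 mm high, lying on the bench at the right; origin near its middle, at its underside; leave alone
- multimeter: yellow multimeter 150 x 80 x 40 mm lying on the bench at the left; origin at the centre of its underside; leave alone
- solder_reel: grey reel, 60 mm diameter, 42 mm high, standing on the bench at the left; origin at the centre of its underside; leave alone
Not all that is in view belongs to the job. Of the things like the board, leave any that is orange; of the rest the larger one is meant.

How it is judged:
By the outcome, as a careful person would: the job done as asked, in the order asked, and still so for the second after the job is handed in, with the robot touching nothing.
It also fails if it takes over 35 s, if anything falls off the work surface, if the arm or the gripper's body presses on something with over 40 N, if the wrist force passes 120 N, or if a joint passes its speed limit or range.

## Robot

A 6-joint arm with a two-finger parallel gripper is mounted at the origin on the work surface. World frame = base frame: x ahead of the robot, y to its left, z up, the work surface at z = 0. Lengths are in m, angles in rad, forces in N, time in s.
With the tool pointing down it reaches from about 0.15 to 0.775 m from the base axis. Payload 6.1 kg.
Tool frame: the origin (TCP) lies where the fingers leave the gripper's body, on its centre line; the fingertips stand ctrl.tip_reach ahead of it and the grasp point (between the pads) lies 54 mm ahead of it (ctrl.tip_reach is the distance from the TCP to the fingertips, in m); z points along the fingers, y is the line along which they close (so a half turn about z gives the same grasp; the last joint's range is limited). The gripper opens to 85 mm and grips with 20 to 120 N. Pads are 22 mm wide; open, the fingers measure 114 mm over their backs; the gripper's body (76 mm by 85 mm) begins 54 mm behind the grasp point. The pads swing forward as they close: fully open they stand 13 mm farther back than shut.
Start: joints at [1.262, 0.126, -0.04, 1.405, 0, 1.571], TCP at [0.16, 0.5, 0.304] pointing down, gripper open.
Joint ranges: [-2.72, 2.72], [-0.95, 1.95], [-1.27, 1.35], [-1.78, 2.02], [-1.46, 1.47], [-3.14, 3.14]. Speed limits (rad/s): [2.39, 2.39, 3.01, 3.14, 3.14, 3.14].

## Interface

Orientations are given as a rotation vector (axis times angle).
In Python, from plant import ctrl gives the robot as it stands. The module is installed in compiled form; this text tells all that it offers.
- The arm moves only by the shell command python3 -m crank 'ROWS' [FORCE]. ROWS is JSON, a list of rows, each a list of 7 numbers: the finger opening in mm, from 0 to 85.4, then the shift along the tool's x, y, z in mm, then the turn, a rotation vector about the tool's x, y, z in degrees. In form: [[grip, x, y, z, wx, wy, wz], ...]. A call has 1 to 20 rows; each row shifts and turns the commanded pose from where the row before left it, along the tool's axes as they then stand; what a row does not reach is not made up. A row lasts 1/10 s, in which the tool goes at most 50 mm and 8.59 degrees, less where a joint would pass 70% of its speed; a pose out of reach is approached as far as the arm can. A call with a gripper value outside its range is refused whole. The fingers move at their own pace and stop on an object; FORCE is the grip in N (left out, the last holds). Time passes only in rows, so rows that do not move let the fingers close. It gives the time, the measured TCP pose, the force, the opening and the grip force at its end, in the units of the state.
- ctrl.read_state(): the state, without advancing time (a new reading comes with each control period).
- ctrl.grab_frame(name): name is "side" or "top"; returns the picture (420x560x3 uint8, red, green, blue); there is no depth.
- ctrl.camera_info(name): a dict with "intrinsics" (3x3 intrinsics, pixels), "rvec" (rotation vector, rad) and "tvec" (3), from world to camera coordinates, as OpenCV has them. Camera axes: x right, y down, z forward; pixel columns grow to the right and rows downward; lengths in m; the calibration is good to about 2 mm. A picture is of the moment at which its call begins. camera_info takes no time and is no camera call.
- ctrl.close_job(): hands the job in; it is judged then, once.
The state is a dict: "time_s": time; "q": joint angles; "dq": joint speeds; "effort": joint torques, N m; "eef_pos": TCP position; "tcp_rot": TCP orientation; "force": force on the tool from outside, world axes, zero at the start; "ft_torque": the same for the moment, N m; "opening": finger opening in m; "grasp_force": force on a finger pad.
Only numpy, scipy, OpenCV 4.12 (cv2) and the standard library are available. Lean on these libraries where they do the work, as an engineer would, in place of code of your own. Each camera call takes 0.05 s, during which the arm holds its last target. There are 200 camera calls.

## Working session

There is one attempt and no reset: what is moved stays moved. The work goes in short steps, Python scripts to look and compute and a shell command to move; the robot and the scene stay as the last step left them, time stands still between calls to the robot, and variables do not carry over. Pictures are saved under pics/ and viewed, at most 10 in all, crops included, and the job is handed in when it is done.

```bash
mkdir -p pics; cat > h.py <<'E'
import numpy as np, cv2
from plant import ctrl
def grab(n,f=None):
    im=ctrl.grab_frame(n)[:,:,::-1].copy()
    if f: cv2.imwrite('pics/'+f,im)
    return im
def ray(n,uv,z):
    c=ctrl.camera_info(n);K=np.array(c['intrinsics']);R=cv2.Rodrigues(np.array(c['rvec'],float))[0];t=np.array(c['tvec']).ravel()
    uv=np.atleast_2d(uv).astype(float)
    d=(R.T@np.linalg.inv(K)@np.c_[uv,np.ones(len(uv))].T).T
    o=-R.T@t
    return o+d*((z-o[2])/d[:,2])[:,None]
def proj(n,P):
    c=ctrl.camera_info(n)
    return cv2.projectPoints(np.atleast_2d(P).astype(float),np.array(c['rvec'],float),np.array(c['tvec'],float),np.array(c['intrinsics'],float),None)[0][:,0]
E
python3 - <<'E'
from h import *
a=grab('top','t0.png');b=grab('side','s0.png')
for n in('top','side'):
    c=ctrl.camera_info(n);R=cv2.Rodrigues(np.array(c['rvec'],float))[0];print(n,-R.T@np.array(c['tvec']).ravel(),R[2],c['intrinsics'][0][0])
s=ctrl.read_state();print(s['time_s'],s['eef_pos'],s['tcp_rot'],s['force'],ctrl.tip_reach)
E
```

```text
top [ 0.43502017 -0.01165997  1.26453541] [ 0.10633923  0.01178125 -0.99426011] 411.06732687501676
side [ 0.08950804 -1.03248572  0.7690382 ] [ 0.34332756  0.78415013 -0.51694754] 464.79751186036634
0.1 [0.15947    0.49991219 0.30321324] [-4.83095943e-01 -3.10402091e+00  2.22145913e-03] [ 1.08694193 -0.45391217 -0.99394708] 0.0726
```

View pics/t0.png

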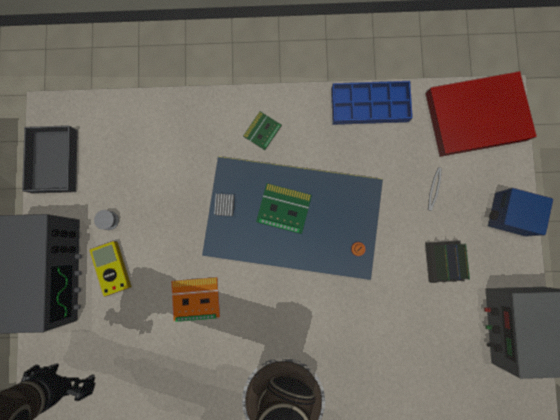

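View pics/s0.png

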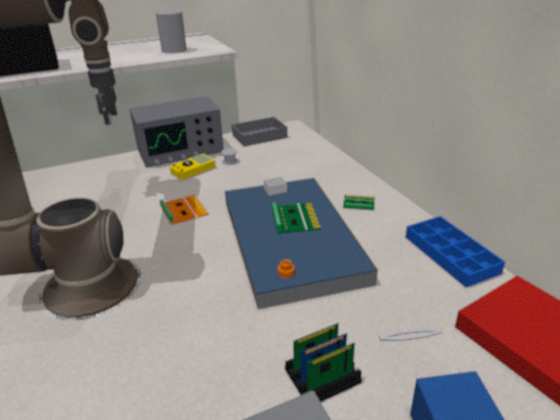

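Candidates in the top view are the green board on the platform (285,207), a small green one on the bench (262,130) and an orange one (195,299). The platform one fits: it is green, the larger, and on the slate top, with its gold contacts facing the yellow edge. I'll measure it and confirm with a crop.

```bash
cat > m.py <<'E'
from h import *
def slate(im):
    h=cv2.cvtColor(im,cv2.COLOR_BGR2HSV)
    m=cv2.inRange(h,(95,60,40),(120,160,140)); m[:140]=0;m[300:]=0;m[:,:190]=0;m[:,400:]=0
    return m
def edge(im):
    # yellow trim pixels along far edge -> line fit in world at z=.05
    m=cv2.morphologyEx(slate(im),cv2.MORPH_OPEN,np.ones((3,3)))
    c=max(cv2.findContours(m,cv2.RETR_EXTERNAL,cv2.CHAIN_APPROX_NONE)[0],key=cv2.contourArea)
    r=cv2.minAreaRect(cv2.convexHull(ray('top',c[:,0],.05)[:,:2].astype(np.float32)))
    return r,cv2.boxPoints(r)
def board(im):
    h=cv2.cvtColor(im,cv2.COLOR_BGR2HSV)
    g=cv2.inRange(h,(18,90,50),(90,255,255)); w=np.zeros_like(g);w[165:260,235:345]=255;g&=w
    g=cv2.morphologyEx(g,cv2.MORPH_CLOSE,np.ones((5,5)))
    c=max(cv2.findContours(g,cv2.RETR_EXTERNAL,cv2.CHAIN_APPROX_NONE)[0],key=cv2.contourArea)
    P=ray('top',c[:,0],.054)[:,:2].astype(np.float32)
    return cv2.minAreaRect(P),g
E
python3 - <<'E'
from m import *
a=cv2.imread('pics/t0.png')
r,b=edge(a);print('plat',r);print(b)
r,g=board(a);print('board',r);print(cv2.boxPoints(r))
cv2.imwrite('pics/c0.png',cv2.resize(a[150:285,195:390],(780,540),interpolation=cv2.INTER_CUBIC))
for z,uv in ((.05,[[219,158],[382,179]]),):print(ray('top',uv,z))
E
```

```text
plat ((0.5387688875198364, -0.0435279905796051), (0.4926524758338928, 0.29260432720184326), 80.30187225341797)
[[ 0.35306212 -0.26168832]
 [ 0.6414848  -0.3109796 ]
 [ 0.7244756   0.17463234]
 [ 0.43605298  0.22392362]]
board ((0.5647692084312439, -0.017962776124477386), (0.14072288572788239, 0.12024302780628204), 73.64100646972656)
[[ 0.48726404 -0.06854217]
 [ 0.6026391  -0.10240921]
 [ 0.6422744   0.03261662]
 [ 0.52689934  0.06648365]]
[[ 0.7235577   0.17210886  0.05      ]
 [ 0.64443756 -0.31415848  0.05      ]]
```

View pics/c0.png

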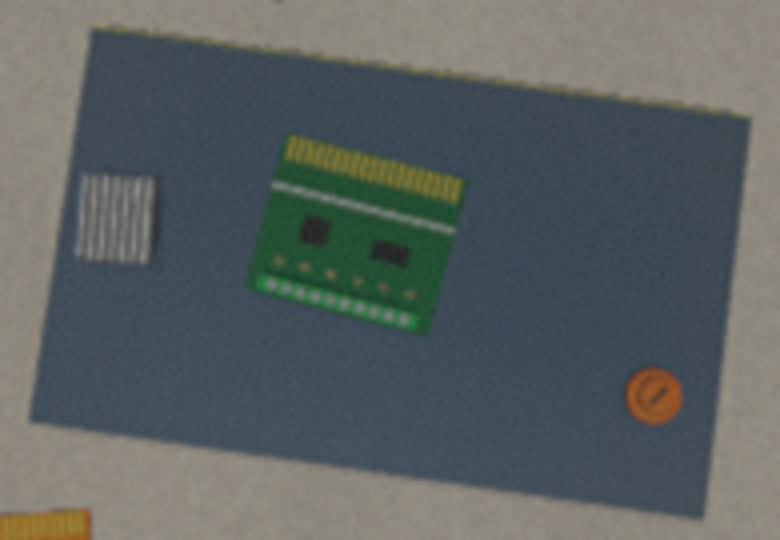

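The crop confirms it: a green board, gold contacts towards the yellow edge, white line at crop (363,207). It measures 141x120 mm, with its x axis at -16.4° against -9.7° for the platform's outward normal. The push is about 108 mm with a 6.6° CCW turn. First I'll move behind the board.

```bash
python3 -m crank '[[85,-37,-31,0,0,0,0],[85,-37,-31,0,0,0,0],[85,-37,-31,0,0,0,0],[85,-37,-31,0,0,0,0],[85,-37,-31,0,0,0,0],[85,-37,-31,0,0,0,0],[85,-37,-31,0,0,0,0],[85,-37,-31,0,0,0,0],[85,-37,-31,0,0,0,0],[85,-37,-31,0,0,0,0],[85,-37,-31,0,0,0,0],[85,-37,-31,0,0,0,0],[85,0,0,0,0,0,-1.3],[85,0,0,0,0,0,0]]'
cat > w.py <<'E'
# where is the tool vs a goal (x,y,z,ang of tool -x); prints shift in tool axes (mm) and turn (deg)
from h import *
import sys
g=list(map(float,sys.argv[1:5]));s=ctrl.read_state()
R=cv2.Rodrigues(np.array(s['tcp_rot'],float))[0]
ang=np.degrees(np.arctan2(-R[1,0],-R[0,0]))
print('t',s['time_s'],'pos',np.round(s['eef_pos'],4),'ang',ang.round(2),'shift',np.round(R.T@(np.array(g[:3])-s['eef_pos'])*1e3,1),'wz',round(-(g[3]-ang),2),'tilt',np.round(R[:,2],4),'F',np.round(s['force'],1),'op',s['opening'],'q6',s['q'][5],'tip',ctrl.tip_reach)
E
python3 w.py .4736 .0088 .126 -16.36
```

```text
time_s: 1.5
eef_pos: [0.4696, 0.0098, 0.3032]
tcp_rot: [-0.452, -3.107, -0.0]
force: [-0.2, -0.2, 0.4]
opening: 0.085
grasp_force: 0.0
t 1.5 pos [0.4696 0.0098 0.3032] ang -16.54 shift [ -4.4   0.2 177.2] wz -0.18 tilt [-1.8e-03  3.0e-04 -1.0e+00] F [-0.2 -0.2  0.4] op 0.08500295330736166 q6 0.3093343180091218 tip 0.0726
```

```bash
python3 -m crank '[[85,0,0,40,0,0,0],[85,0,0,40,0,0,0],[85,0,0,40,0,0,0],[85,0,0,30,0,0,0],[85,0,0,15,0,0,0],[85,0,0,10,0,0,0],[85,0,0,0,0,0,0]]'
python3 w.py .4736 .0088 .126 -16.36; python3 -c "
from h import *
b=grab('side','s1.png');p=proj('side',[.4696,.0098,.06])[0].astype(int);print(p)
x,y=max(p[0]-70,0),p[1]-65
cv2.imwrite('pics/s1c.png',cv2.resize(b[y:y+115,x:x+150],(780,598),interpolation=cv2.INTER_CUBIC));print(x,y)
a=grab('top','t1.png');cv2.imwrite('pics/t1c.png',cv2.resize(a[150:285,195:390],(780,540)))"
```

```text
time_s: 2.2
eef_pos: [0.4684, 0.0118, 0.128]
tcp_rot: [-0.445, -3.108, 0.0]
force: [-0.3, -0.4, -0.3]
opening: 0.0851
grasp_force: 0.0
t 2.2 pos [0.4684 0.0118 0.128 ] ang -16.3 shift [-5.8 -1.4  2. ] wz 0.06 tilt [-2.e-03  1.e-04 -1.e+00] F [-0.3 -0.4 -0.3] op 0.08513515208424287 q6 0.30958228677024857 tip 0.0726
[260 217]
190 152
```

View pics/s1c.png

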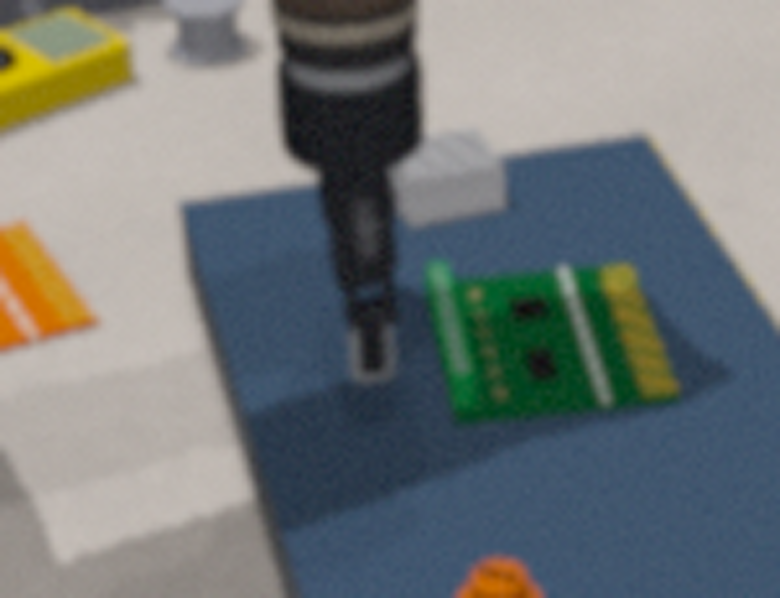

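View pics/t1c.png

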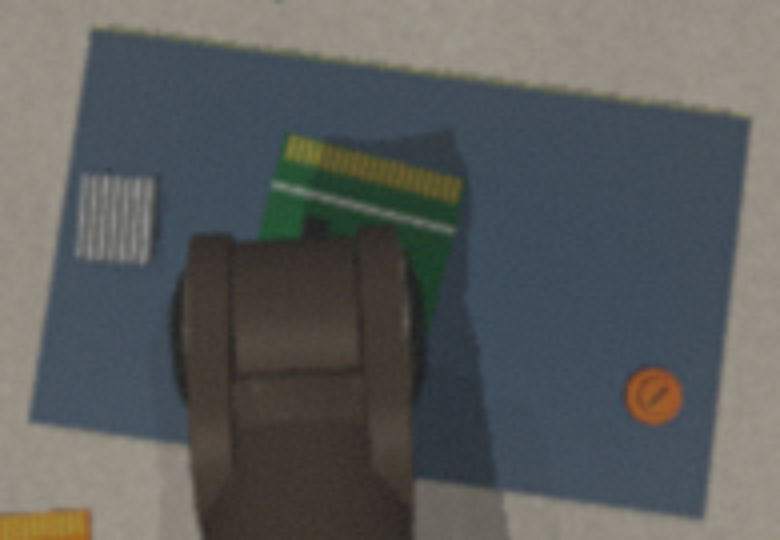

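The fingertips stand behind the block, with the near tip at side pixel about (261.5,225.5) and the line visible from the top. Next: tip height, and a first line measurement.

```bash
cat >> m.py <<'E'
def line(im,W=None,c0=None):
    """white line: world points at z=.054, fit"""
    h=cv2.cvtColor(im,cv2.COLOR_BGR2HSV).astype(int)
    return h
E
python3 - <<'E'
from m import *
p=np.array([.4684,.0118]);y=np.array([.28,.96])
for z in (.05,.055,.06,.065,.07): print(z,[proj('side',[*(p-y*k),z])[0].round(1) for k in(.043,.05,.057)])
a=cv2.imread('pics/t0.png')
for f in('t0','t1'):
  a=cv2.imread(f'pics/{f}.png');h=cv2.cvtColor(a,cv2.COLOR_BGR2HSV)
  for x in(268,280,295,303):print(f,x,[(v,h[v,x].tolist()) for v in range(193,211)][:18:2])
# trim profile
h=a
for x in(240,300,360):
  v0=int(158+(x-219)*21/163);print(x,[(v,a[v,x].tolist()) for v in range(v0-3,v0+5)])
E
```

```text
0.05 [array([261.2, 228.8]), array([261.4, 230.2]), array([261.7, 231.6])]
0.055 [array([261.1, 227.3]), array([261.3, 228.7]), array([261.6, 230.1])]
0.06 [array([261. , 225.7]), array([261.2, 227.1]), array([261.5, 228.6])]
0.065 [array([260.9, 224.2]), array([261.1, 225.6]), array([261.4, 227. ])]
0.07 [array([260.8, 222.7]), array([261. , 224.1]), array([261.3, 225.5])]
t0 268 [(193, [69, 123, 79]), (195, [71, 138, 76]), (197, [73, 33, 122]), (199, [71, 126, 81]), (201, [69, 151, 76]), (203, [72, 145, 79]), (205, [70, 134, 84]), (207, [70, 129, 81]), (209, [71, 132, 77])]
t0 280 [(193, [45, 106, 94]), (195, [72, 136, 79]), (197, [68, 146, 77]), (199, [70, 58, 96]), (201, [68, 38, 101]), (203, [70, 156, 75]), (205, [71, 142, 77]), (207, [71, 152, 79]), (209, [71, 147, 78])]
t0 295 [(193, [27, 145, 120]), (195, [33, 130, 106]), (197, [54, 106, 82]), (199, [70, 136, 77]), (201, [71, 159, 77]), (203, [69, 72, 96]), (205, [68, 66, 97]), (207, [71, 149, 77]), (209, [72, 152, 77])]
t0 303 [(193, [35, 105, 95]), (195, [33, 124, 103]), (197, [31, 124, 109]), (199, [41, 114, 94]), (201, [7
[... 760 characters left out ...]
3]), (197, [26, 129, 95]), (199, [38, 101, 73]), (201, [70, 134, 61]), (203, [70, 109, 63]), (205, [64, 45, 80]), (207, [58, 38, 88]), (209, [74, 141, 58])]
240 [(157, [134, 146, 151]), (158, [112, 128, 130]), (159, [95, 114, 114]), (160, [86, 85, 80]), (161, [86, 75, 62]), (162, [87, 77, 65]), (163, [87, 79, 68]), (164, [85, 74, 63])]
300 [(165, [138, 149, 154]), (166, [132, 146, 152]), (167, [98, 125, 130]), (168, [86, 96, 91]), (169, [88, 78, 65]), (170, [86, 74, 63]), (171, [88, 77, 65]), (172, [89, 78, 66])]
360 [(173, [136, 146, 153]), (174, [131, 142, 149]), (175, [107, 119, 126]), (176, [85, 94, 89]), (177, [84, 79, 68]), (178, [85, 74, 61]), (179, [85, 75, 64]), (180, [87, 76, 66])]
```

```bash
cat > m2.py <<'E'
from h import *
N=None
def cross(x,y,lv):   # first falling crossing
    for i in range(len(y)-1):
        if y[i]>=lv>y[i+1]: return x[i]+(y[i]-lv)/(y[i]-y[i+1])
def edge():
    "from pic t0 : far edge as world line at z=.05 (point, outward angle deg)"
    a=cv2.GaussianBlur(cv2.imread('pics/t0.png'),(5,1),0).astype(float);P=[]
    for x in range(228,376,2):
        v0=int(158+(x-219)*21/163);v=np.arange(v0-5,v0+5)
        c=cross(v,a[v,x,0],112)
        if c: P.append((x,c))
    W=ray('top',P,.05)[:,:2];return fit(W)
def fit(W):
    for _ in range(3):
        vx,vy,x,y=cv2.fitLine(W.astype(np.float32),cv2.DIST_HUBER,0,.001,.001).ravel()
        r=(W-[x,y])@[-vy,vx];W=W[abs(r)<max(2*r.std(),.0005)]
    if vy<0:vx,vy=-vx,-vy
    return np.array([x,y]),np.degrees(np.arctan2(-vx,vy)),r.std(),len(W)
def line(im,guess,wid=.06):
    "white line; guess = (centre xy, angle) ; sampled along board x through world z=.054"
    c,ang=guess;n=np.array([np.cos(np.radians(ang)),np.sin(np.radians(ang))]);t=np.array([-n[1],n[0]])
    s=np.arange(-.012,.0121,.0005);hs=cv2.cvtColor(im,cv2.COLOR_BGR2HSV).astype(np.float32)[:,:,1];W=[]
    for k in np.arange(-wid,wid,.003):
        P=c+t*k+n*s[:,None];uv=proj('top',np.c_[P,np.full(len(P),.054)]).astype(np.float32)
        y=cv2.remap(hs,uv[:,:1],uv[:,1:],cv2.INTER_LINEAR).ravel();i=y.argmin()
        if y[i]<90 and np.median(y)>85:
            w=np.clip(100-y,0,None)*(abs(s-s[i])<.005);W.append(P[0]+n*(s[0]*-1+(w*s).sum()/w.sum()))
    return fit(np.array(W))
def report(im,guess):
    e,ea,er,en=edge();l,la,lr,ln=line(im,guess)
    n=np.array([np.cos(np.radians(ea)),np.sin(np.radians(ea))]);t=np.array([-n[1],n[0]])
    # middle of line: project guess
    print('edge',e.round(4),ea.round(2),'res',round(er*1e3,2),en,'| line',l.round(4),la.round(2),'res',round(lr*1e3,2),ln,'| gap mm',round((e-l)@n*1e3,2),'turn CCW',round(ea-la,2))
E
python3 - <<'E'
from m2 import *
g=(np.array([.5648,-.018])+.02*np.array([.9595,-.2817]),-16.36)
report(cv2.imread('pics/t0.png'),g);report(cv2.imread('pics/t1.png'),g)
E
python3 -m crank '[[85,0,0,5,0,0,0],[85,0,-1,2,0,0,0],[85,0,0,0,0,0,0]]'
```

```text
edge [ 0.6896 -0.0779] -9.73 res 0.37 69 | line [ 0.5784 -0.047 ] -16.21 res 0.26 36 | gap mm 114.84 turn CCW 6.48
edge [ 0.6896 -0.0779] -9.73 res 0.37 69 | line [ 0.5859 -0.0214] -16.1 res 0.37 31 | gap mm 111.78 turn CCW 6.37
time_s: 2.6
eef_pos: [0.4692, 0.0098, 0.122]
tcp_rot: [0.448, 3.109, 0.0]
force: [-1.0, -0.1, -0.3]
opening: 0.0853
grasp_force: 0.0
```

```bash
python3 -m crank '[[85,-8,0,0,0,0,0],[85,-8,0,0,0,0,0],[85,-6,0,0,0,0,0],[85,-4,0,0,0,0,0],[85,-4,0,0,0,0,0],[85,-4,0,0,0,0,0],[85,-4,0,0,0,0,-0.4],[85,-4,0,0,0,0,-0.4],[85,-4,0,0,0,0,-0.4],[85,-4,0,0,0,0,-0.4],[85,-4,0,0,0,0,-0.4],[85,-4,0,0,0,0,-0.4],[85,-4,0,0,0,0,-0.4],[85,-4,0,0,0,0,-0.4],[85,-4,0,0,0,0,-0.4],[85,-4,0,0,0,0,-0.4],[85,-4,0,0,0,0,-0.4],[85,-4,0,0,0,0,-0.4],[85,0,0,0,0,0,0]]'
python3 w.py .5 0 .122 -9.7
python3 -c "
from h import *
a=grab('top','t2.png');b=grab('side','s2.png')
c=np.zeros((540,780,3),np.uint8);c[:270,:390]=cv2.resize(a[150:285,195:390],(390,270));c[270:,:390]=0
cv2.imwrite('pics/c2.png',np.hstack([cv2.resize(a[150:285,240:340],(400,540)),cv2.resize(b[165:300,230:330],(400,540))]))"
```

```text
time_s: 4.5
eef_pos: [0.549, -0.0116, 0.1219]
tcp_rot: [0.317, 3.125, -0.0]
force: [0.3, -0.1, -0.6]
opening: 0.0851
grasp_force: 0.0
t 4.5 pos [ 0.549  -0.0116  0.1219] ang -11.59 shift [50.3  1.6 -0.1] wz -1.89 tilt [ 5.e-04 -1.e-04 -1.e+00] F [ 0.3 -0.1 -0.6] op 0.08511106711235221 q6 0.18105225925874077 tip 0.0726
```

View pics/c2.png

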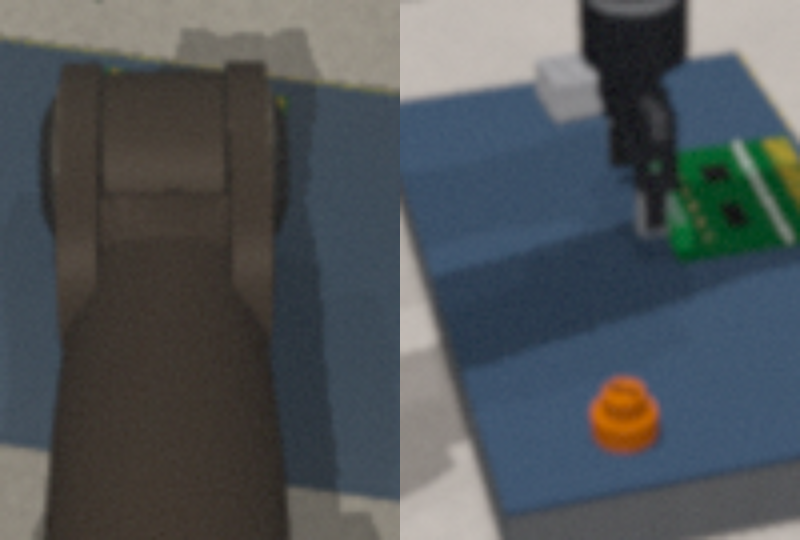

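Contact is clean and both tips are behind the block; the wrist hides the top view. I'll push on, stopping about 10 mm short, then back off and measure.

```bash
python3 -m crank '[[85,-4,0,0,0,0,-0.3],[85,-4,0,0,0,0,-0.3],[85,-4,0,0,0,0,-0.3],[85,-4,0,0,0,0,-0.3],[85,-4,0,0,0,0,-0.3],[85,-4,0,0,0,0,-0.3],[85,-4,0,0,0,0,0],[85,-4,0,0,0,0,0],[85,-4,0,0,0,0,0],[85,-4,0,0,0,0,0],[85,-4,0,0,0,0,0],[85,-3,0,0,0,0,0],[85,0,0,0,0,0,0]]'
python3 w.py .5 0 .122 -9.73
python3 -m crank '[[85,20,0,0,0,0,0],[85,40,0,0,0,0,0],[85,40,0,-30,0,0,0],[85,40,0,-30,0,0,0],[85,0,0,0,0,0,0]]'
python3 -c "
from h import *
a=grab('top','t3.png');b=grab('side','s3.png')
cv2.imwrite('pics/c3.png',np.hstack([cv2.resize(a[150:250,240:340],(400,400),interpolation=cv2.INTER_CUBIC),cv2.resize(b[170:270,270:370],(400,400),interpolation=cv2.INTER_CUBIC)]))"
```

```text
time_s: 5.9
eef_pos: [0.5952, -0.02, 0.1219]
tcp_rot: [0.268, 3.13, -0.0]
force: [0.7, -0.1, 0.2]
opening: 0.0848
grasp_force: 0.0
t 5.9 pos [ 0.5952 -0.02    0.1219] ang -9.8 shift [97.2  3.6 -0.2] wz -0.07 tilt [ 6.e-04 -1.e-04 -1.e+00] F [ 0.7 -0.1  0.2] op 0.08483975854169883 q6 0.13737225454230326 tip 0.0726
time_s: 6.4
eef_pos: [0.4544, 0.0043, 0.1857]
tcp_rot: [0.267, 3.126, 0.001]
force: [1.0, -0.9, 0.2]
opening: 0.0851
grasp_force: 0.0
```

View pics/c3.png

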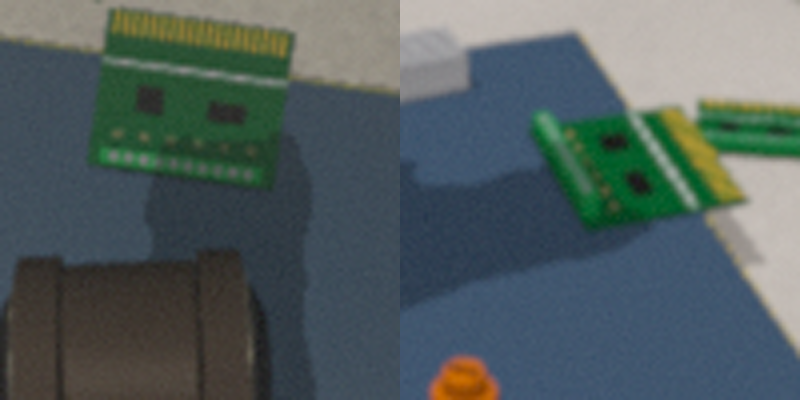

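The line is a few mm short of the edge and nearly square (top crop: line (107,61)-(288,85), edge through (0,40) and (400,95)). Measuring in both views.

```bash
cat > m3.py <<'E'
from m2 import *
def prof(im,n,c,ang,ks,z,half=.012):
    N=np.array([np.cos(np.radians(ang)),np.sin(np.radians(ang))]);T=np.array([-N[1],N[0]])
    s=np.arange(-half,half+1e-6,.0005)
    for k in ks:
        P=c+T*k+N*s[:,None];uv=proj(n,np.c_[P,np.full(len(P),z)]).astype(np.float32)
        yield P,s,N,np.array([cv2.remap(im[:,:,i],uv[:,:1],uv[:,1:],cv2.INTER_LINEAR).ravel() for i in range(3)])
def edgeW(im,n,ks,c=np.array([.6896,-.0779]),ang=-9.73):
    im=im.astype(np.float32);W=[]
    for P,s,N,y in prof(im,n,c,ang,ks,.05):
        B=y[0];lo=np.median(B[:10]);hi=np.median(B[-10:]);lv=(lo+hi)/2
        if hi-lo<30: continue
        x=cross(-s[::-1],B[::-1],lv)      # bench -> trim, coming from outside
        if x is not None: W.append(P[0]+N*(-x-s[0]))
    return np.array(W)
def lineW(im,n,c,ang,ks):
    S=cv2.cvtColor(im,cv2.COLOR_BGR2HSV).astype(np.float32);W=[]
    for P,s,N,y in prof(S,n,c,ang,ks,.054,.009):
        y=y[1];i=y.argmin();w=np.clip((np.median(y)+y[i])/2-y,0,None)*(abs(s-s[i])<.005)
        if np.median(y)-y[i]>40: W.append(P[0]+N*((w*s).sum()/w.sum()-s[0]))
    return np.array(W)
def rep(n,im,c):
    T=np.array([.169,.9856]);o=np.array([.6896,-.0779]);u=(c-o)@T
    ks=np.r_[np.arange(u-.13,u-.08,.003),np.arange(u+.08,u+.13,.003)]
    e=fit(edgeW(im,n,ks));l=fit(lineW(im,n,c,-9.73,np.arange(-.058,.058,.003)))
    N=np.array([np.cos(np.radians(e[1])),np.sin(np.radians(e[1]))])
    tl=np.radians(l[1]);L=np.array([np.cos(tl),np.sin(tl)]);m=l[0]+np.array([-L[1],L[0]])*((c-l[0])@np.array([-L[1],L[0]]))
    print(n,'edge',np.round(e[0],4),[round(float(v),4) for v in e[1:]],'line',m.round(4),[round(float(v),4) for v in l[1:]],'gap mm',round((e[0]-m)@N*1e3,2),'ccw',round(float(e[1]-l[1]),2))
E
python3 - <<'E'
from m3 import *
for n,f in(('top','t3'),('side','s3')):rep(n,cv2.imread(f'pics/{f}.png'),np.array([.682,-.036]))
E
```

```text
top edge [0.1474 0.0352] [-85.0827, 0.1012, 32.0] line [ 0.6869 -0.0368] [-9.71, 0.0004, 38.0] gap mm -118.0 ccw -75.37
side edge [0.2246 0.0402] [66.3121, 0.1169, 34.0] line [ 0.6856 -0.0366] [-9.7706, 0.0004, 25.0] gap mm -114.88 ccw 76.08
```

```bash
sed -i 's|(y\[i\]-y\[i+1\])|(y[i]-y[i+1])*(x[i+1]-x[i])|' m2.py
python3 - <<'E'
from m3 import *
for n,f in(('top','t3'),('side','s3')):rep(n,cv2.imread(f'pics/{f}.png'),np.array([.686,-.0367]))
from m3 import *
a=cv2.imread('pics/t3.png').astype(np.float32)
for n,f in(('top','t3'),('side','s3')):
  y=np.mean([p[3] for p in prof(cv2.imread(f'pics/{f}.png').astype(np.float32),n,np.array([.6896,-.0779]),-9.73,np.r_[np.arange(-.09,-.04,.003),np.arange(.12,.17,.003)],.05)],0)
  print(n);print(np.round(y[:,::2]).astype(int))
E
```

```text
top edge [ 0.6961 -0.0336] [-9.7006, 0.0004, 28.0] line [ 0.6868 -0.0368] [-9.5848, 0.0004, 38.0] gap mm 8.54 ccw -0.12
side edge [ 0.6934 -0.0378] [-8.8336, 0.0003, 26.0] line [ 0.6856 -0.0366] [-9.8766, 0.0004, 25.0] gap mm 7.86 ccw 1.04
top
[[ 88  87  87  86  85  85  84  85  88  94 101 110 118 125 130 132 133 134
  133 133 132 132 132 132 132]
 [ 76  76  77  78  81  85  91  98 106 114 120 126 132 138 141 143 144 145
  145 144 144 143 143 143 143]
 [ 64  64  64  66  70  76  83  93 104 114 123 130 137 143 147 149 150 150
  150 149 149 148 148 148 149]]
side
[[109 110 111 113 116 119 123 129 135 141 146 151 154 156 158 158 159 159
  160 161 162 163 164 167 169]
 [ 91  94 100 108 116 125 134 142 148 154 158 161 163 164 165 165 165 165
  166 166 167 168 170 172 175]
 [ 73  79  89 100 112 124 135 145 153 160 165 168 170 170 171 171 171 171
  172 173 173 175 176 179 181]]
```

```bash
python3 - <<'E'
from m3 import *
from scipy.optimize import least_squares
from scipy.special import erf
Phi=lambda x:.5*(1+erf(x/2**.5))
for n,f in(('top','t3'),('side','s3')):
  Y=[p for p in prof(cv2.imread(f'pics/{f}.png').astype(np.float32),n,np.array([.6896,-.0779]),-9.73,np.r_[np.arange(-.09,-.04,.003),np.arange(.12,.17,.003)],.05,.016)]
  s=Y[0][1]*1e3;y=np.mean([p[3] for p in Y],0)
  m=s<9;s=s[m];y=y[:,m]
  for w in(1,2,3,4,5,6):
    def r(p):
      a=Phi((s-p[0]+w)/p[1]);b=Phi((s-p[0])/p[1])
      return np.concatenate([y[i]-(p[2+i]+(p[5+i]-p[2+i])*a+(p[8+i]-p[5+i])*b) for i in range(3)])
    q=least_squares(r,[-1,1.5,88,76,64,60,140,150,132,143,149]);print(n,w,'edge',q.x[:2].round(2),'trim',q.x[5:8].round(),'cost',round(q.cost,1))
# back and side edges in t0
im=cv2.imread('pics/t0.png').astype(np.float32)
N=np.array([.9856,-.169]);T=np.array([.169,.9856]);e=np.array([.6896,-.0779]);
for nm,c,ang,ks in(('back',e-.3*N,-9.73+180,np.arange(-.1,.1,.005)),('left',np.array([.58,.2]),80.27,np.arange(-.08,.08,.005)),('right',np.array([.497,-.287]),-99.73,np.arange(-.08,.08,.005))):
  W=[]
  for P,s,M,y in prof(im,'top',c,ang,ks,.05,.014):
    B=y[2];lv=(np.median(B[:8])+np.median(B[-8:]))/2;x=cross(-s[::-1],B[::-1],lv)
    if x is not None and B[-1]-B[0]>30:W.append(P[0]+M*(-x-s[0]))
  if len(W)>5:
    F=fit(np.array(W));print(nm,F,'along N from edge',(F[0]-e)@N,'along T',(F[0]-e)@T)
E
```

```text
top 1 edge [-3.03  3.16] trim [-43.  98. 114.] cost 58.6
top 2 edge [-2.52  3.04] trim [ 36. 104. 110.] cost 53.1
top 3 edge [-1.99  2.8 ] trim [ 63. 107. 110.] cost 42.7
top 4 edge [-1.41  2.4 ] trim [ 78. 109. 110.] cost 27.0
top 5 edge [-0.93  2.02] trim [ 85. 109. 109.] cost 67.0
top 6 edge [-2.04  2.67] trim [76. 92. 87.] cost 307.6
side 1 edge [-5.64  3.78] trim [ 18. 191. 271.] cost 35.0
side 2 edge [-5.08  3.69] trim [ 79. 160. 196.] cost 32.7
side 3 edge [-4.5   3.52] trim [100. 150. 171.] cost 29.0
side 4 edge [-3.89  3.25] trim [111. 145. 158.] cost 25.2
side 5 edge [-3.2   2.88] trim [119. 143. 152.] cost 32.2
side 6 edge [-1.95  2.93] trim [127. 150. 159.] cost 97.2
back (array([ 0.3893447 , -0.03098114], dtype=float32), np.float32(-9.745714), np.float64(0.0002791119512670733), 39) along N from edge -0.3038609192717677 along T -0.0044999151336288495
left (array([0.5774198 , 0.20270348], dtype=float32), np.float32(80.260544), np.float64(0.0002808367542020627), 21) along N from edge -0.15798677535949707 along T 0.2576043350470924
right (array([ 0.50882596, -0.2919947 ], dtype=float32), np.float32(80.18769), np.float64(0.0001752866832218931), 30) along N from edge -0.14198889325557706 along T -0.24156254048219683
```

Edge estimates: back edge + 300 mm and the trim centre give a 5–6 mm gap, the trim's outer border about 7 mm. The board is square within 0.2° (top). The last push will be 6 mm from the previous contact pose (0.5952,-0.020).

```bash
python3 -m crank '[[85,-40,0,30,0,0,0],[85,-40,0,30,0,0,0],[85,-40,0,0,0,0,0],[85,-8,0,3,0,0,0],[85,0,0,0,0,0,0],[85,0,0,0,0,0,0]]'; python3 w.py .6011 -.0210 .122 -9.73
```

```text
time_s: 7.1
eef_pos: [0.5821, -0.0179, 0.1177]
tcp_rot: [-0.268, -3.128, 0.0]
force: [-0.8, 0.1, 0.4]
opening: 0.0852
grasp_force: 0.0
t 7.1 pos [ 0.5821 -0.0179  0.1177] ang -9.8 shift [-19.2   0.2  -4.3] wz -0.07 tilt [-2.4e-03  1.0e-04 -1.0e+00] F [-0.8  0.1  0.4] op 0.08521620260525374 q6 0.14027395690086283 tip 0.0726
```

```bash
python3 -m crank '[[85,-4,0,-4,0,0,0],[85,-4,0,0,0,0,0],[85,-3,0,0,0,0,0],[85,-2,0,0,0,0,0],[85,-2,0,0,0,0,0],[85,-2,0,0,0,0,0],[85,-1,0,0,0,0,0],[85,0,0,0,0,0,0],[85,0,0,0,0,0,0]]'; python3 w.py .6011 -.0210 .122 -9.73
```

```text
time_s: 8.0
eef_pos: [0.6006, -0.021, 0.1228]
tcp_rot: [0.268, 3.13, -0.0]
force: [-1.0, 0.1, 0.4]
opening: 0.0852
grasp_force: 0.1
t 8.0 pos [ 0.6006 -0.021   0.1228] ang -9.79 shift [-0.5  0.1  0.8] wz -0.06 tilt [ 1.e-04 -0.e+00 -1.e+00] F [-1.   0.1  0.4] op 0.08523918145812692 q6 0.1360324946590289 tip 0.0726
```

Backing off and checking.

```bash
python3 -m crank '[[85,20,0,0,0,0,0],[85,40,0,0,0,0,0],[85,40,0,-30,0,0,0],[85,40,0,-40,0,0,0],[85,0,0,0,0,0,0]]'
python3 - <<'E'
from m3 import *
a=grab('top','t4.png');b=grab('side','s4.png')
for n,i in(('top',a),('side',b)):rep(n,i,np.array([.692,-.0377]))
cv2.imwrite('pics/c4.png',np.hstack([cv2.resize(a[150:225,240:340],(400,300),interpolation=cv2.INTER_CUBIC),cv2.resize(b[175:250,280:380],(400,300),interpolation=cv2.INTER_CUBIC)]))
E
```

```text
time_s: 8.5
eef_pos: [0.4654, 0.0025, 0.1927]
tcp_rot: [0.267, 3.125, 0.001]
force: [0.8, -0.2, -1.3]
opening: 0.0852
grasp_force: 0.0
top edge [0.7086 0.04  ] [-9.7116, 0.0003, 27.0] line [ 0.6921 -0.0377] [-9.8459, 0.0005, 36.0] gap mm 3.14 ccw 0.13
side edge [ 0.6979 -0.0145] [-8.2868, 0.0006, 28.0] line [ 0.6909 -0.0375] [-9.4923, 0.0003, 20.0] gap mm 3.6 ccw 1.21
```

View pics/c4.png

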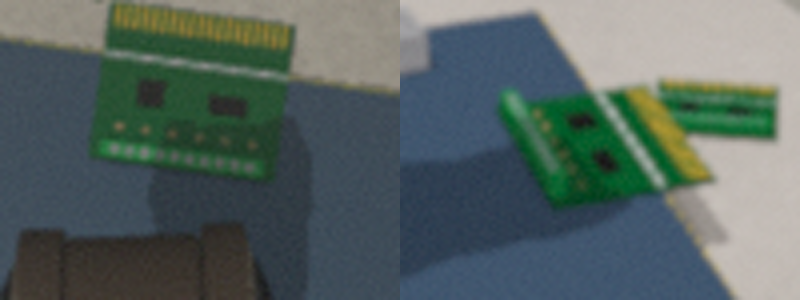

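The line now lies on the trim, square within 0.2° in the top view (line (108,52)-(288,78) against the edge on both sides). The gap estimates run 0–2.4 mm short, so I'll nudge it 1.2 mm further (TCP x to 0.6018).

```bash
python3 -m crank '[[85,-40,0,30,0,0,0],[85,-40,0,30,0,0,0],[85,-40,0,5,0,0,0],[85,0,0,0,0,0,0],[85,0,0,0,0,0,0]]'; python3 w.py .6018 -.0212 .122 -9.73
```

```text
time_s: 9.1
eef_pos: [0.5857, -0.0187, 0.1207]
tcp_rot: [-0.269, -3.126, 0.0]
force: [-0.1, -0.6, -0.3]
opening: 0.0851
grasp_force: 0.0
t 9.1 pos [ 0.5857 -0.0187  0.1207] ang -9.83 shift [-16.3   0.3  -1.3] wz -0.1 tilt [-3.7e-03  1.0e-04 -1.0e+00] F [-0.1 -0.6 -0.3] op 0.08512426172172163 q6 0.13963311464196357 tip 0.0726
```

```bash
python3 -m crank '[[85,-5,0,-1,0,0,0],[85,-4,0,0,0,0,0],[85,-2,0,0,0,0,0],[85,-1.5,0,0,0,0,0],[85,-1.5,0,0,0,0,0],[85,-1,0,0,0,0,0],[85,0,0,0,0,0,0],[85,0,0,0,0,0,0]]'; python3 w.py .6018 -.0212 .122 -9.73
```

```text
time_s: 9.9
eef_pos: [0.6, -0.0209, 0.1242]
tcp_rot: [-0.268, -3.13, -0.0]
force: [0.5, -0.6, 0.0]
opening: 0.0848
grasp_force: 0.0
t 9.9 pos [ 0.6    -0.0209  0.1242] ang -9.8 shift [-1.8  0.   2.2] wz -0.07 tilt [-1.e-04  0.e+00 -1.e+00] F [ 0.5 -0.6  0. ] op 0.08482669130170484 q6 0.1361187283174941 tip 0.0726
```

```bash
python3 -m crank '[[85,-1,0,1,0,0,0],[85,-0.8,0,0,0,0,0],[85,0,0,0,0,0,0],[85,0,0,0,0,0,0]]'; python3 w.py .6018 -.0212 .122 -9.73; python3 -m crank '[[85,20,0,0,0,0,0],[85,40,0,0,0,0,0],[85,40,0,-30,0,0,0],[85,40,0,-40,0,0,0],[85,0,0,0,0,0,0],[85,0,0,0,0,0,0]]'
python3 - <<'E'
from m3 import *
a=grab('top','t5.png');b=grab('side','s5.png')
for n,i in(('top',a),('side',b)):rep(n,i,np.array([.693,-.0379]))
cv2.imwrite('pics/c5.png',np.hstack([cv2.resize(a[150:285,195:390],(433,300),interpolation=cv2.INTER_CUBIC),cv2.resize(b[175:250,280:370],(360,300),interpolation=cv2.INTER_CUBIC)]))
E
```

```text
time_s: 10.3
eef_pos: [0.6018, -0.0212, 0.1231]
tcp_rot: [-0.268, -3.13, -0.0]
force: [-1.4, 0.1, -0.5]
opening: 0.0851
grasp_force: 0.3
t 10.3 pos [ 0.6018 -0.0212  0.1231] ang -9.79 shift [ 0.  -0.   1.1] wz -0.06 tilt [-3.e-04  0.e+00 -1.e+00] F [-1.4  0.1 -0.5] op 0.08510228306089603 q6 0.13570420401778854 tip 0.0726
time_s: 10.9
eef_pos: [0.4689, 0.0019, 0.19]
tcp_rot: [0.267, 3.126, 0.0]
force: [0.6, -0.1, -0.3]
opening: 0.0853
grasp_force: 0.0
top edge [ 0.6912 -0.062 ] [-9.6847, 0.0003, 28.0] line [ 0.6933 -0.038 ] [-9.8771, 0.0005, 38.0] gap mm 1.89 ccw 0.19
side edge [ 0.6926 -0.0538] [-8.1019, 0.0005, 27.0] line [ 0.6921 -0.0377] [-9.8823, 0.0003, 20.0] gap mm 2.76 ccw 1.78
```

View pics/c5.png

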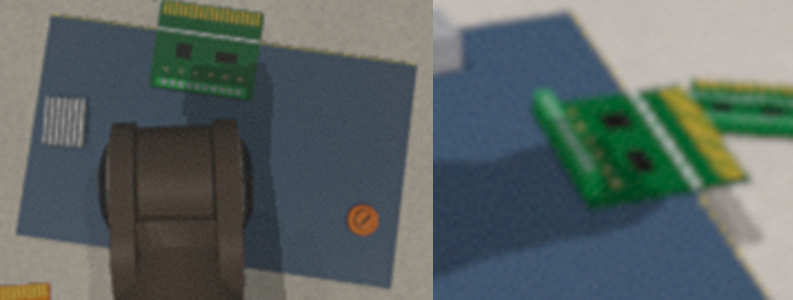

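The line lies on the yellow edge and square with it. The heat sink and fuse holder haven't moved, and the robot is clear. Handing in.

```bash
python3 -c "
from plant import ctrl
print(ctrl.close_job())"
```

```text
the job is handed in; nothing more can be done
None
```

I pushed the board out gold contacts first and handed it in at about 11 s. Its white line is over the yellow edge to within about 2–3 mm, square to 0.2° in the top view; the side view read 1.8°, but its edge fit is less reliable. Nothing else appeared to move.

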